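# Set the seed dispenser's dose ring and dispense

### The arm

A 6-joint arm with a two-finger parallel gripper is mounted at the origin on the work surface. World frame = base frame: x ahead of the robot, y to its left, z up, the work surface at z = 0. Lengths are in mm, angles in rad, forces in N, time in s.
With the tool pointing down it reaches from about 350 to 775 mm from the base axis. Payload 5.5 kg.
Tool frame: the origin (TCP) lies midway between the tips of the shut fingers; the grasp point (between the pads) lies 19 mm behind it; z points along the fingers, y is the line along which they close (so a half turn about z gives the same grasp; the last joint's range is limited). The gripper opens to 85 mm and grips with 20 to 120 N. Pads are 22 mm wide; open, the fingers measure 114 mm over their backs; the gripper's body (76 mm by 85 mm) begins 54 mm behind the grasp point. The pads swing forward as they close: fully open they stand 13 mm farther back than shut.
Start: joints at [-1.37, 0.313, 0.046, 1.304, 0, 1.431], TCP at [192.186, -541.975, 231.323] pointing down, gripper open.
Joint ranges: [-2.76, 2.76], [-0.86, 1.69], [-1.03, 1.26], [-2.2, 2.34], [-1.47, 1.5], [-3.14, 3.14]. Speed limits (rad/s): [2.57, 2.57, 3.14, 3.14, 3.14, 3.14].

### API

Orientations are given as a unit quaternion [x, y, z, w].
In Python, from plant import status, imaging, manip, nets gives the robot as it stands.
- The arm moves only by the tool send_rows, never from a script. Its argument "plan" is a list of rows, each an object with "angular": the turn, a rotation vector about the world's x, y, z in degrees, a list of three; "xyz": the shift along the world's x, y, z in m, a list of three; "grip": the opening, from 0 (shut) to 1 (fully open). In form: [{"angular": [rx, ry, rz], "xyz": [dx, dy, dz], "grip": grip}, ...]. A call has exactly 5 rows; each row is the pose to reach, as a shift and turn from the pose commanded when the call began; what a row does not reach only later rows make up. A row lasts 1/10 s, in which the tool goes at most 50 mm and 8.59 degrees, less where a joint would pass 70% of its speed; a pose out of reach is approached as far as the arm can. A call with a gripper value outside its range is refused whole. The fingers move at their own pace and stop on an object; "newtons" is the grip in N (left out, the last holds). Time passes only in rows, so rows that repeat a pose let the fingers close, or fill a call up. It gives the time, the measured TCP pose, the force, the opening and the grip force at its end, in the units of the state.
- status.get_obs(): the state, without advancing time (a new reading comes with each control period).
- imaging.capture(name): name is "scene" or "top" or "wrist"; returns a dict with "pixels" (384x512x3 uint8, blue, green, red), "intrinsics" (3x3 intrinsics, pixels), "eye" and "rotation" of the camera in the world. Camera axes: x right, y down, z forward; pixel columns grow to the right and rows downward; lengths in mm; the calibration is good to about 2 mm. The wrist camera is an equidistant fisheye: a pixel r from the principal point sees the ray r / f radians off the axis. A picture is of the moment at which its call begins. There is no depth.
- manip.job_done(): hands the job in; it is judged then, once.
Trained networks look in a picture, given as the dict that the camera call returned (one of the last four; its "shot" number tells which), for a name from the list of things; names that differ only in an ending like _2 or _b are one class to them, and where a whole thing is asked for, a point or a joint stands for the part that bears it (a point fixed in the world has none). Each returns a list of dicts, best first, with "conf" (0 to 1); they miss things now and then, are a little off and sometimes report something else, mostly with a low value. They report only what shows in the picture. A call takes as long as a camera call.
- nets.find_in(thing, picture): "position" ([column, row] in pixels, amid what is visible of it).
The state is a dict: "clock": time; "joint_pos": joint angles; "dq": joint speeds; "effort": joint torques, N m; "ee_pos": TCP position; "orientation": TCP orientation; "ft_force": force on the tool from outside, world axes, zero at the start; "moment": the same for the moment, N m; "gripper_width": finger opening in mm; "grip_force": force on a finger pad.
Only numpy, scipy, OpenCV 4.12 (cv2) and the standard library are available. Lean on these libraries where they do the work, as an engineer would, in place of code of your own. Each camera call takes 0.05 s, during which the arm holds its last target. There are 200 camera calls.

### The job

Set the seed dispenser on the potting bench: with the outside of the fingers, push the upright lever round until the ring's pointer points straight at the ball-headed peg on the scale rim (not at the flat square tab), and only then press the round plunger on top fully down and let it come back up. Grasp nothing: the ring rests loose on its hub and must not be lifted, and the pots and other things around are to be left standing where they are. Finish clear of the machine.

Things in the scene. Friction and masses are not known exactly. Their poses are not given: they have to be found in the camera images.
- dispenser_axis (a point): Point on the upright axis of the seed dispenser, at the top face of its scale disc (46 mm above the bench). The dispenser is fixed to the bench, placed and turned differently each time: a flat machine with an aluminium disc 284 mm across, ticks every 10 degrees round its rim, and in its middle a fixed hub 90 mm across, top at 82 mm. Its own -x axis, roughly towards the robot, is mid-scale.
- ring (a joint): Angle of the black ring (140 mm across, top 62 mm above the bench) about the upright axis, rad, positive anticlockwise from above, 0 when its lever points along the dispenser's own -x axis; end stops at +-1.95. Starts within 0.3 of 0. Turns stiffly (0.15 N m, 1.6 N at the lever) and stays where it is left. Lever and pointer turn with it.
- collar (a joint): How far the ring has been lifted off its seat, m; 0 when seated. The ring with its lever is only held down by its weight (about 0.3 kg).
- lever_knob (a point): Centre of the black ball, 20 mm in diameter, 104 mm above the bench, on top of the lever: a bare upright steel post 14 mm in diameter, 95 mm from the dispenser axis, standing free from 58 mm up to the ball. Push the post or ball sideways, tangentially. The post stands on a radial black arm 16 mm wide, top 58 mm above the bench.
- pointer_tip (a point): Outer tip of the ring's pointer, a 6 mm wide black bar on the same radius as the lever post and beyond it; its own -x axis points outward along the pointer; 119 mm from the dispenser axis, 52 mm above the bench.
- ball_peg: Ball-headed black peg fixed in the rim of the scale disc, 130 to 133 mm from the dispenser axis: the wanted setting. Origin at its foot, 46 mm above the bench; ball 20 mm in diameter, top 26 mm above the disc. It stands 77 to 103 degrees from mid-scale, on either side. When pointed at, it is 11 to 14 mm (to its axis) beyond the pointer's tip; it blocks neither pointer nor lever.
- square_tab: Flat square black tab, 20 x 20 x 5 mm, fixed in the rim of the scale disc on the side opposite to the ball-headed peg: another setting, not wanted. Origin under its centre, on the disc.
- plunger (a joint): Travel of the round white spring plunger, m: 0 up, 0.008 fully down. Takes about 6 N to hold fully down and springs back.
- plunger_top (a point): Centre of the top face of the white plunger, 34 mm in diameter, on the dispenser axis, 106 mm above the bench when up; it stands on a black housing 50 mm across, top 94 mm above the bench. Pressed straight down.
- pot_a: Black plastic pot filled with soil, with a seedling; 91 mm across the rim, 78 mm high (leaves to about 140 mm, soft: they are only seen). Origin under its centre. Loose; leave alone.
- pot_b: Second such pot with a seedling. Loose; leave alone.
- empty_pot: Empty black pot, 91 mm across, 78 mm high. Origin under its centre. Loose; leave alone.
- seed_jar: Small amber jar, 56 mm across, 75 mm high. Origin under its centre. Loose; leave alone.
- dibber: Wooden dibber lying on its side, 195 mm long, 30 mm thick, along its own x. Loose; leave alone.
- saucer: Terracotta saucer, 110 mm across, 18 mm high. Origin under its centre. Loose; leave alone.

How it is judged (in metres and radians):
On the way, in this order (a step that is already met when the one before it is completed fails the run):
1. the ring's pointer points at the ball-headed peg and the ring is at rest (y of ball_peg in the frame of pointer_tip between -0.006 and 0.006 m and horizontal distance between pointer_tip and ball_peg below 0.018 m and velocity of joint ring between -0.05 and 0.05 rad/s), for 0.2 s.
2. the plunger is pressed fully down with the pointer still at the peg (value of joint plunger above 0.0065 m and y of ball_peg in the frame of pointer_tip between -0.006 and 0.006 m and horizontal distance between pointer_tip and ball_peg below 0.018 m), for 0.05 s.
At the end, for the whole second after the job is handed in: The pointer's line passes within 6 mm to either side of the ball-headed peg's axis, with the tip next to that peg (within 18 mm); the ring is seated and at rest; the plunger is back up (within 1.5 mm) (all of step 1 and value of joint collar below 0.004 m and value of joint plunger below 0.0015 m); the robot touches nothing.
It fails at once if the plunger is pressed while the pointer is not at the ball-headed peg (value of joint plunger above 0.004 m and (y of ball_peg in the frame of pointer_tip above 0.0075 m or y of ball_peg in the frame of pointer_tip below -0.0075 m or horizontal distance between pointer_tip and ball_peg above 0.02 m)).
It fails at once if the ring is lifted off its seat (value of joint collar above 0.006 m).
It fails at once if a pot, jar, saucer or the dibber is moved more than 15 mm (distance of any of pot_a, pot_b, empty_pot, seed_jar, dibber, saucer from where it was at the start of the episode above 0.015 m).
It also fails if it takes over 54 s, if anything falls off the work surface, if the arm or the gripper's body presses on something with over 40 N, if the wrist force passes 120 N, or if a joint passes its speed limit or range.

## Working session

There is one attempt and no reset: what is moved stays moved. The work goes in short steps, Python scripts to look and compute and a tool call to move; the robot and the scene stay as the last step left them, time stands still between calls to the robot, and variables do not carry over. Pictures are saved under pics/ and viewed, at most 10 in all, crops included, and the job is handed in when it is done.

Besides the shell and the picture viewer there is one more tool, called after "Emit:" as name([rows], argument=value, ...), one row to a line, values as JSON. send_rows: Moves the arm, as the interface text tells. Its arguments: {"type":"object","properties":{"plan":{"type":"array"},"newtons":{"type":"number"}},"required":["plan"]}

```bash
mkdir -p pics; cat > h.py <<'E'
import numpy as np, cv2
from plant import status, imaging, manip, nets
def ray(c,p):
    K=np.array(c["intrinsics"]);d=np.linalg.inv(K)@[p[0],p[1],1.]
    return np.array(c["rotation"])@d
def onz(c,p,z):
    d=ray(c,p);e=np.array(c["eye"]);return e+d*(z-e[2])/d[2]
def proj(c,X):
    q=np.array(c["rotation"]).T@(np.array(X)-c["eye"]);q=np.array(c["intrinsics"])@q;return q[:2]/q[2]
E
python3 - <<'E'
from h import *
ims=[]
for n in ("top","scene"):
    c=imaging.capture(n);cv2.imwrite(f"pics/{n}0.png",c["pixels"]);print(n,c["eye"])
    for t,z in (("dispenser_axis",46),("plunger_top",106),("lever_knob",104),("pointer_tip",52),("ball_peg",62),("square_tab",51),("pot_a",40),("empty_pot",40),("seed_jar",40),("dibber",15),("saucer",10)):
        for r in nets.find_in(t,c)[:3]:
            if r["conf"]>.3: print(t,round(r["conf"],2),np.round(r["position"],1),np.round(onz(c,r["position"],z)))
s=status.get_obs();print(s["ee_pos"],s["orientation"],s["clock"])
E
```

```text
top [406.79265143  19.72117966 953.62888855]Traceback (most recent call last):
  File "<stdin>", line 7, in <module>
  File "h.py", line 7, in onz
    d=ray(c,p);e=np.array(c["eye"]);return e+d*(z-e[2])/d[2]
  File "h.py", line 5, in ray
    return np.array(c["rotation"])@d
           ~~~~~~~~~~~~~~~~~~~~~~~^~
ValueError: matmul: Input operand 1 has a mismatch in its core dimension 0, with gufunc signature (n?,k),(k,m?)->(n?,m?) (size 3 is different from 4)
```

```bash
sed -i 's/^from plant/from scipy.spatial.transform import Rotation as Rn\nfrom plant/; s/np.array(c\["rotation"\])/Rn.from_quat(c["rotation"]).as_matrix()/' h.py
python3 - <<'E'
from h import *
for n in ("top","scene"):
    c=imaging.capture(n);cv2.imwrite(f"pics/{n}0.png",c["pixels"]);print(n,c["eye"],c["rotation"],np.array(c["intrinsics"]).tolist())
    for t,z in (("dispenser_axis",46),("plunger_top",106),("lever_knob",104),("pointer_tip",52),("ball_peg",62),("square_tab",51),("pot_a",40),("empty_pot",40),("seed_jar",40),("dibber",15),("saucer",10)):
        for r in nets.find_in(t,c)[:3]:
            if r["conf"]>.3: print(t,round(r["conf"],2),np.round(r["position"],1),np.round(onz(c,r["position"],z)))
s=status.get_obs();print(s["ee_pos"],s["orientation"],s["clock"])
E
```

```text
top [406.79265143  19.72117966 953.62888855] [ 0.70589542 -0.70492994  0.04586179 -0.05178932] [[416.1499467568181, 0.0, 258.52927560634134], [0.0, 416.1499467568181, 196.6904146850139], [0.0, 0.0, 1.0]]
dispenser_axis 0.92 [261.8 167.8] [598.  20.  46.]
dispenser_axis 0.64 [337.8  85.5] [ 790. -153.   46.]
plunger_top 0.71 [259.4 163.4] [595.  25. 106.]
lever_knob 0.82 [266.8 184.9] [550.  10. 104.]
pointer_tip 0.81 [264.5 185. ] [558.  14.  52.]
ball_peg 0.48 [199.7 176.4] [575. 156.  62.]
ball_peg 0.31 [360.2 162.9] [ 605. -195.   62.]
square_tab 0.52 [264.7 185.5] [557.  14.  51.]
square_tab 0.42 [311.3 147. ] [644. -90.  51.]
pot_a 0.96 [162.5 201.7] [522. 240.  40.]
pot_a 0.66 [356.9 161.8] [ 613. -193.   40.]
empty_pot 0.91 [151.  151.5] [637. 270.  40.]
empty_pot 0.5 [197.1 175.6] [581. 165.  40.]
dibber 0.78 [365.7 214.4] [ 497. -214.   15.]
saucer 0.79 [337.2  84. ] [ 808. -159.   10.]
scene [1047.40167484  190.58290913  957.08185013] [ 0.55513882  0.78524279 -0.21984575 -0.16395885] [[384.93856963388316, 0.0, 259.042539383884], [0.0, 384.93856963388316, 189.01875676380615], [0.0, 0.0, 1.0]]
dispenser_axis 0.75 [254.5 222.1] [611.  38.  46.]
lever_knob 0.69 [260.6 225.3] [642.  65. 104.]
pointer_tip 0.82 [261.3 230.7] [631.  64.  52.]
pointer_tip 0.6 [178.8 191.8] [ 596. -188.   52.]
ball_peg 0.53 [305. 223.] [577. 165.  62.]
pot_a 0.74 [177.3 191.2] [ 590. -198.   40.]
pot_a 0.65 [337.9 209.7] [496. 238.  40.]
empty_pot 0.67 [339.5 255.7] [625. 272.  40.]
seed_jar 0.63 [337.2 175.4] [386. 211.  40.]
seed_jar 0.63 [155.4 268.9] [ 812. -150.   40.]
dibber 0.55 [188.2 170.3] [ 500. -209.   15.]
saucer 0.71 [156.2 268.4] [ 803. -160.   10.]
saucer 0.37 [178.6 189.3] [ 568. -210.   10.]
[ 192.21171896 -541.97248382  231.30797766] [9.85513001e-01 1.69599891e-01 2.23607685e-05 4.16189366e-05] 1.3
```

View pics/top0.png

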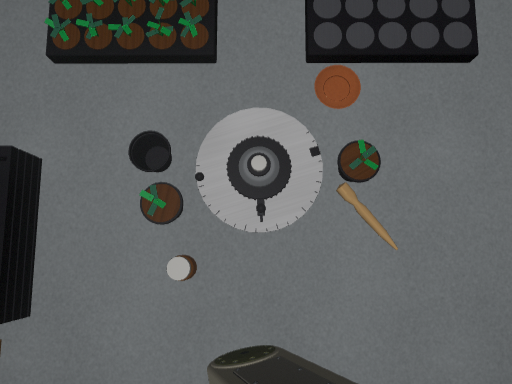

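View pics/scene0.png

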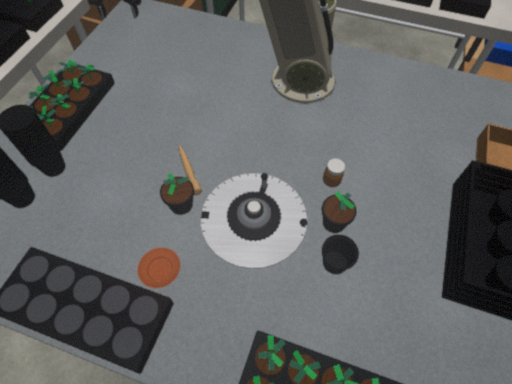

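```bash
cat >> h.py <<'E'
def blob(c,p,r=9,thr=70):
    g=cv2.cvtColor(c["pixels"],cv2.COLOR_BGR2GRAY);x,y=map(int,np.round(p))
    w=np.clip(thr*1.6-g[y-r:y+r+1,x-r:x+r+1].astype(float),0,None);Y,X=np.mgrid[y-r:y+r+1,x-r:x+r+1]
    return np.array([(w*X).sum(),(w*Y).sum()])/w.sum()
def disc(c,p,z=46,thr=135):
    g=cv2.cvtColor(c["pixels"],cv2.COLOR_BGR2GRAY)
    m=(g>thr).astype(np.uint8);n,l,s,_=cv2.connectedComponentsWithStats(m)
    k=1+np.argmax(s[1:,4]*(np.abs(s[1:,0]+s[1:,2]/2-p[0])<40))
    q=cv2.convexHull(np.argwhere(l==k)[:,::-1].astype(np.int32))[:,0]
    P=np.array([onz(c,a,z)[:2] for a in q])
    from scipy.optimize import least_squares
    f=least_squares(lambda v:np.hypot(*(P-v[:2]).T)-v[2],[*P.mean(0),142],loss='soft_l1');return f.x
E
python3 - <<'E'
from h import *
for n,pc,pp in (("top",(259,170),(200,176.5)),("scene",(254,219),(303.5,222))):
    c=imaging.capture(n);print(n,disc(c,pc))
    b=blob(c,pp,5);print("peg",b,onz(c,b,64))
    g=cv2.cvtColor(c["pixels"],cv2.COLOR_BGR2GRAY)
    if n=="top": print(g[196:224,252:272]); cv2.imwrite("pics/crop1.png",cv2.resize(c["pixels"][95:245,180:335],None,fx=5,fy=4.0,interpolation=cv2.INTER_CUBIC)[:, :775])
E
```

```text
top [596.79022847  27.30915577 141.01401006]
peg [198.99677697 176.3291792 ] [575.16142409 156.94111335  64.        ]
[[ 46  46  45  46  46  46  46  46  48  45  46  46  47  46  45  48  45  39
   38  45]
 [ 43  46  47  47  46  45  46  47  46  46  45  46  45  41  40  36  33  82
   53  35]
 [ 54  36  44  46  36  41  38  39  41  41  37  40  33  38  41  87 141 145
  142 141]
 [142 140  45  36 111  50  44  40  40  43  43  48 110 114  85 143 153 152
  151 151]
 [153 152 142 114 147  55  45  45  44  46  45  46 119 147 145 152 152 150
  150 150]
 [153 154 153 149 153  56  46  46  45  46  45  46  93 150 151 150 151 150
  150 150]
 [154 153 153 154 154  57  46  46  46  46  45  44  87 149 150 150 149 150
  151 153]
 [154 153 153 153 153  54  45  40  39  37  42  45  87 148 151 151 152 152
  153 152]
 [154 153 153 152 152  68  38  36  36  36  36  36  90 151 154 153 153 152
  153 153]
 [153 153 151 151 128  49  34  35  37  36  34  34  50 152 153 153 152 151
  151 152]
 [151 151 150 150  78  38  37  36  38  38  36  34  33 106 151 152 153 153
  154 153]
 [150 152 152 152  64  36  36  38  42  42  38  
[... 818 characters left out ...]
54 154 153 152 152  55  46  74 151 152 152 151 151 151 152
  153 153]
 [154 154 153 153 152 152 153 153  55  47  53 150 151 152 152 154 152 152
  152 152]
 [153 153 152 153 153 152 152 152  75  49  46 151 153 153 152 151 153 153
  153 155]
 [153 153 152 152 152 152 152 152  78  48  49 151 152 153 152 154 155 156
  156 155]
 [152 152 153 152 152 153 153 152  73  43  69 151 153 155 156 155 155 155
  155 156]
 [152 153 153 153 153 152 152 153 144 144 146 155 155 155 154 155 155 155
  155 156]
 [153 152 153 153 153 153 154 155 155 154 154 154 154 154 155 154 155 155
  156 156]]
scene [595.76251739  29.96800398 142.92986291]
peg [303.28987517 222.08599168] [576.727977   160.51983246  64.        ]
```

View pics/crop1.png

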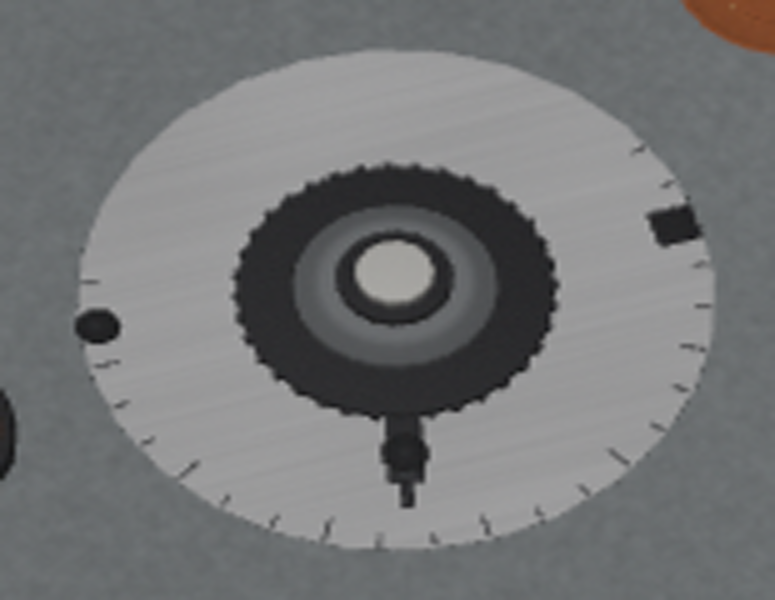

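```bash
python3 - <<'E'
from h import *
c=imaging.capture("top")
A=np.array([596.8,27.5])
for p,z in (((261.3,221.3),52),((260.8,207.6),106),((259.2,163.4),106)):
    X=onz(c,p,z)[:2];d=X-A;print(X,np.hypot(*d),np.degrees(np.arctan2(d[1],d[0])))
print(proj(c,[596.8,27.5,106]))
s=status.get_obs();print(s["joint_pos"])
E
```

```text
[478.30265583  21.3038282 ] 118.65923108291963 -177.00675600902107
[502.12817349  22.26227134] 94.8166047461653 -176.83333331742406
[594.59231535  25.69961132] 2.848731455896981 -140.80241559625537
[258.3364382  162.36053945]
[-1.36956631e+00  3.13218636e-01  4.61094589e-02  1.30357523e+00
  1.84335378e-05  1.43123041e+00]
```

Emit:
send_rows([
  {"angular":[0,0,8.5],"xyz":[0.025,0.042,0],"grip":0},
  {"angular":[0,0,17],"xyz":[0.05,0.084,0],"grip":0},
  {"angular":[0,0,25.5],"xyz":[0.075,0.126,0],"grip":0},
  {"angular":[0,0,34],"xyz":[0.1,0.168,0],"grip":0},
  {"angular":[0,0,42.5],"xyz":[0.125,0.21,0],"grip":0},
])

```text
clock: 1.95
ee_pos: [317.8, -330.3, 231.5]
orientation: [0.856, 0.518, 0.0, 0.0]
ft_force: [1.5, -0.5, -0.5]
gripper_width: 12.2
grip_force: 0.0
```

Emit:
send_rows([
  {"angular":[0,0,8.5],"xyz":[0.025,0.042,0],"grip":0},
  {"angular":[0,0,17],"xyz":[0.05,0.084,0],"grip":0},
  {"angular":[0,0,25.5],"xyz":[0.075,0.126,0],"grip":0},
  {"angular":[0,0,34],"xyz":[0.1,0.168,0],"grip":0},
  {"angular":[0,0,42.5],"xyz":[0.125,0.21,0],"grip":0},
])

```text
clock: 2.45
ee_pos: [442.9, -120.2, 231.7]
orientation: [0.61, 0.793, 0.0, 0.001]
ft_force: [0.9, 0.1, 0.5]
gripper_width: -0.2
grip_force: 0.0
```

Emit:
send_rows([
  {"angular":[0,0,8.5],"xyz":[0.018,0.028,-0.02],"grip":0},
  {"angular":[0,0,17],"xyz":[0.036,0.056,-0.04],"grip":0},
  {"angular":[0,0,25.5],"xyz":[0.05,0.08,-0.06],"grip":0},
  {"angular":[0,0,34],"xyz":[0.059,0.092,-0.08],"grip":0},
  {"angular":[0,0,42.5],"xyz":[0.059,0.092,-0.1],"grip":0},
])

```text
clock: 2.95
ee_pos: [502.4, -28.2, 130.6]
orientation: [0.279, 0.96, 0.0, 0.001]
ft_force: [-0.7, -0.9, 0.2]
gripper_width: -0.2
grip_force: 0.0
```

Emit:
send_rows([
  {"angular":[0,0,8.5],"xyz":[0,0,-0.005],"grip":0},
  {"angular":[0,0,17],"xyz":[0,0,-0.01],"grip":0},
  {"angular":[0,0,25.5],"xyz":[0,0,-0.015],"grip":0},
  {"angular":[0,0,34],"xyz":[0,0,-0.02],"grip":0},
  {"angular":[0,0,35.5],"xyz":[0,0,-0.02],"grip":0},
])

```text
clock: 3.45
ee_pos: [500.7, -29.8, 110.8]
orientation: [-0.023, 1.0, 0.0, -0.001]
ft_force: [-0.6, 0.6, 0.2]
gripper_width: 0.1
grip_force: 0.0
```

```bash
python3 - <<'E'
from h import *
c=imaging.capture("wrist");cv2.imwrite("pics/w1.png",c["pixels"]);print(c["eye"],c["rotation"],c["intrinsics"])
print(status.get_obs()["joint_pos"])
c=imaging.capture("top");cv2.imwrite("pics/t1.png",cv2.resize(c["pixels"][130:280,180:335],None,fx=4,fy=4))
E
```

```text
[427.90103714 -33.30540982 254.00852897] [0.68342757 0.71552352 0.10524476 0.09938004] [[297.31863964   0.         256.83942766]
 [  0.         297.31863964 188.10927802]
 [  0.           0.           1.        ]]
[-2.19803449e-01  2.45204264e-01 -3.52221513e-01  9.74017888e-01
  1.06435691e-04 -2.63680805e-01]
```

View pics/w1.png

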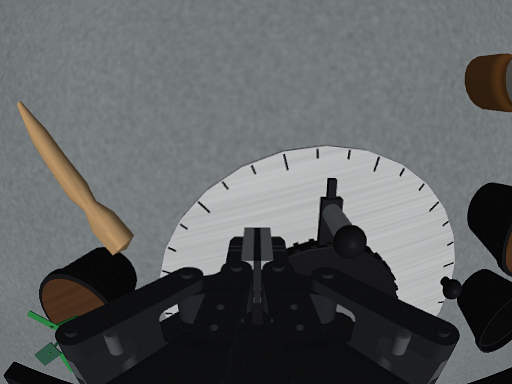

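```bash
cat >> h.py <<'E'
A=np.array([596.5,27.3])
def tool(phi,t=25):
    a=np.radians(phi);return A+95*np.array([np.cos(a),np.sin(a)])+t*np.array([-np.sin(a),np.cos(a)])
E
python3 - <<'E'
from h import *
o=np.array([500.7,-29.8])
for L in ([187,186,184,182,179],[175,170,165,160,155],[151,147,143,139,135],[131,127,123,119,115]):
    for p in L: print(p,np.round(tool(p)-o,1))
    o=tool(L[-1]);print()
E
```

```text
187 [ 4.6 20.7]
186 [ 3.9 22.3]
184 [ 2.8 25.5]
182 [ 1.7 28.8]
179 [ 0.4 33.8]

175 [-1.4  6.7]
170 [-2.5 15.2]
165 [-2.8 23.8]
160 [-2.4 32.3]
155 [-1.2 40.8]

151 [1.5 6.7]
147 [ 3.4 13.3]
143 [ 5.7 19.7]
139 [ 8.6 26. ]
135 [11.8 32. ]

131 [3.7 5.8]
127 [ 7.7 11.3]
123 [12.1 16.6]
119 [16.9 21.5]
115 [22. 26.]
```

Emit:
send_rows([
  {"angular":[0,0,0],"xyz":[0,0,-0.009],"grip":0},
  {"angular":[0,0,0],"xyz":[0,0,-0.018],"grip":0},
  {"angular":[0,0,0],"xyz":[0,0,-0.027],"grip":0},
  {"angular":[0,0,0],"xyz":[0.001,0.004,-0.027],"grip":0},
  {"angular":[0,0,0],"xyz":[0.001,0.01,-0.027],"grip":0},
])

```text
clock: 4.05
ee_pos: [501.9, -19.7, 83.8]
orientation: [-0.022, 1.0, 0.0, -0.0]
ft_force: [0.4, 0.2, -0.7]
gripper_width: 0.1
grip_force: 0.0
```

Emit:
send_rows([
  {"angular":[0,0,0],"xyz":[0.001,0.006,0],"grip":0},
  {"angular":[0,0,0],"xyz":[0.001,0.012,0],"grip":0},
  {"angular":[0,0,-1],"xyz":[0.001,0.018,0],"grip":0},
  {"angular":[0,0,-3],"xyz":[0,0.024,0],"grip":0},
  {"angular":[0,0,-7],"xyz":[-0.002,0.03,0],"grip":0},
])

```text
clock: 4.55
ee_pos: [500.7, 10.2, 84.7]
orientation: [0.04, 0.999, -0.001, 0.001]
ft_force: [1.7, -1.4, -0.0]
gripper_width: 0.1
grip_force: 0.9
```

```bash
cat >> h.py <<'E'
def wproj(c,X):
    q=Rn.from_quat(c["rotation"]).as_matrix().T@(np.array(X)-c["eye"]);K=np.array(c["intrinsics"])
    th=np.arctan2(np.hypot(q[0],q[1]),q[2]);s=th/np.hypot(q[0],q[1]);return K[:2,2]+K[0,0]*s*q[:2]
def wonz(c,p,z):
    K=np.array(c["intrinsics"]);v=(np.array(p)-K[:2,2])/K[0,0];th=np.hypot(*v)
    d=Rn.from_quat(c["rotation"]).as_matrix()@np.r_[v/th*np.sin(th),np.cos(th)];e=np.array(c["eye"]);return e+d*(z-e[2])/d[2]
E
python3 - <<'E'
from h import *
c=imaging.capture("wrist");cv2.imwrite("pics/w2.png",c["pixels"])
for t,z in (("lever_knob",104),("pointer_tip",52),("ball_peg",62)):
    for r in nets.find_in(t,c)[:2]:
        X=wonz(c,r["position"],z)[:2];d=X-A;print(t,round(r["conf"],2),np.round(r["position"]),X,np.hypot(*d),np.degrees(np.arctan2(d[1],d[0])))
s=status.get_obs();print(s["ee_pos"],s["ft_force"])
E
```

```text
lever_knob 0.66 [303. 248.] [496.3606129   32.62530131] 100.28088393497582 176.95594148958168
pointer_tip 0.57 [299. 244.] [522.03431297  37.12410832] 75.11092895845519 172.48448499247147
ball_peg 0.97 [446. 288.] [573.55029032 157.97204153] 132.67204532758203 99.96117150447314
[500.27933528  10.38215507  84.51692037] [-0.11428516 -0.7105919   0.21179146]
```

View pics/w2.png

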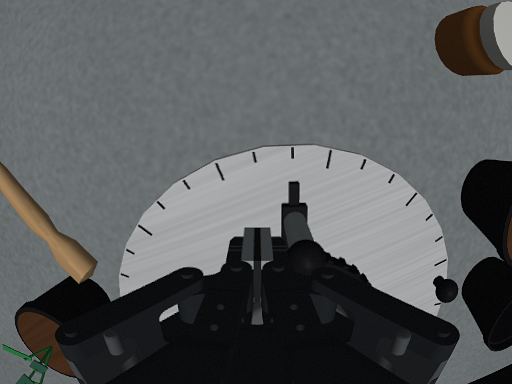

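```bash
python3 - <<'E'
from h import *
c=imaging.capture("wrist")
for p,z in (((293.5,182),52),((307,257),104),((446,289.5),62)):
    X=wonz(c,p,z)[:2];d=X-A;print(X,np.hypot(*d),np.degrees(np.arctan2(d[1],d[0])))
E
```

```text
[477.79698481  34.94914033] 118.949212538278 176.3129972274222
[500.76396191  34.67112208] 96.0193856988768 175.59724215132974
[574.40290235 158.93110479] 133.4729540836176 99.52946954108099
```

Emit:
send_rows([
  {"angular":[0,0,-4],"xyz":[-0.001,0.007,0],"grip":0},
  {"angular":[0,0,-8],"xyz":[-0.0015,0.014,0],"grip":0},
  {"angular":[0,0,-12],"xyz":[-0.002,0.021,0],"grip":0},
  {"angular":[0,0,-16],"xyz":[-0.001,0.028,0],"grip":0},
  {"angular":[0,0,-20],"xyz":[0,0.034,0],"grip":0},
])

```text
clock: 5.3
ee_pos: [499.7, 43.8, 84.3]
orientation: [0.213, 0.977, -0.0, -0.0]
ft_force: [-2.6, -1.9, 1.2]
gripper_width: 0.3
grip_force: 1.0
```

Emit:
send_rows([
  {"angular":[0,0,-4],"xyz":[0.0015,0.007,0],"grip":0},
  {"angular":[0,0,-8],"xyz":[0.0035,0.0135,0],"grip":0},
  {"angular":[0,0,-12],"xyz":[0.006,0.02,0],"grip":0},
  {"angular":[0,0,-16],"xyz":[0.0085,0.0265,0],"grip":0},
  {"angular":[0,0,-20],"xyz":[0.012,0.0325,0],"grip":0},
])

```text
clock: 5.8
ee_pos: [511.3, 76.4, 84.1]
orientation: [0.38, 0.925, -0.001, -0.001]
ft_force: [-2.0, -0.8, 0.7]
gripper_width: -0.0
grip_force: 1.1
```

Emit:
send_rows([
  {"angular":[0,0,-4],"xyz":[0.0035,0.006,0],"grip":0},
  {"angular":[0,0,-8],"xyz":[0.0075,0.0115,0],"grip":0},
  {"angular":[0,0,-12],"xyz":[0.012,0.0165,0],"grip":0},
  {"angular":[0,0,-16],"xyz":[0.017,0.0215,0],"grip":0},
  {"angular":[0,0,-20],"xyz":[0.022,0.026,0],"grip":0},
])

```text
clock: 6.3
ee_pos: [533.2, 102.7, 83.9]
orientation: [0.534, 0.845, -0.001, -0.001]
ft_force: [-2.7, 0.8, 0.9]
gripper_width: 0.3
grip_force: 1.1
```

```bash
python3 - <<'E'
from h import *
c=imaging.capture("wrist");cv2.imwrite("pics/w3.png",c["pixels"])
for t,z in (("pointer_tip",52),("ball_peg",62)):
    for r in nets.find_in(t,c)[:1]:
        X=wonz(c,r["position"],z)[:2];d=X-A;print(t,round(r["conf"],2),np.round(r["position"]),X,np.hypot(*d),np.degrees(np.arctan2(d[1],d[0])))
s=status.get_obs();print(s["ee_pos"],s["ft_force"])
E
```

```text
pointer_tip 0.63 [301. 243.] [566.96328587  99.70790352] 78.20052412472076 112.19158559693349
ball_peg 0.68 [363. 173.] [576.56107864 159.89323558] 134.08402853325882 98.55186781548345
[534.12622367 102.55093359  84.09210263] [ 0.40416388  0.30157536 -0.56876516]
```

View pics/w3.png

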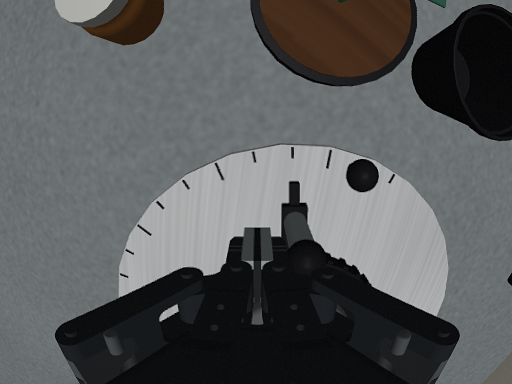

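```bash
python3 - <<'E'
from h import *
c=imaging.capture("wrist")
for p,z in (((294,182),52),((362.5,175),62)):
    X=wonz(c,p,z)[:2];d=X-A;print(X,np.hypot(*d),np.degrees(np.arctan2(d[1],d[0])))
o=tool(115)
for p in (112,109,106,103,101): print(p,np.round(tool(p)-o,1))
E
```

```text
[544.25720307 134.78141139] 119.50549621654127 115.92269750932184
[577.47250211 158.80455572] 132.87397732447667 98.23303478790828
112 [4.  3.2]
109 [8.2 6.2]
106 [12.6  8.9]
103 [17.1 11.4]
101 [20.1 13. ]
```

Emit:
send_rows([
  {"angular":[0,0,-3],"xyz":[0.0035,0.003,0],"grip":0},
  {"angular":[0,0,-6],"xyz":[0.0075,0.006,0],"grip":0},
  {"angular":[0,0,-9],"xyz":[0.012,0.0085,0],"grip":0},
  {"angular":[0,0,-12],"xyz":[0.0165,0.011,0],"grip":0},
  {"angular":[0,0,-14],"xyz":[0.019,0.0125,0],"grip":0},
])

```text
clock: 7.0
ee_pos: [552.7, 114.9, 84.2]
orientation: [0.633, 0.774, -0.0, -0.0]
ft_force: [-1.9, 0.4, 0.5]
gripper_width: -0.5
grip_force: 0.9
```

```bash
python3 - <<'E'
from h import *
c=imaging.capture("wrist");x=c["pixels"][100:310,180:440];cv2.imwrite("pics/w4.png",cv2.resize(x,None,fx=2.8,fy=2.8,interpolation=cv2.INTER_CUBIC))
s=status.get_obs();print(s["ee_pos"],s["orientation"],s["ft_force"])
E
```

```text
[553.09989048 114.99944954  84.2172226 ] [ 6.33008044e-01  7.74145176e-01 -6.43928119e-05 -2.40678184e-04] [-1.81743536  0.87374702 -0.26410945]
```

View pics/w4.png

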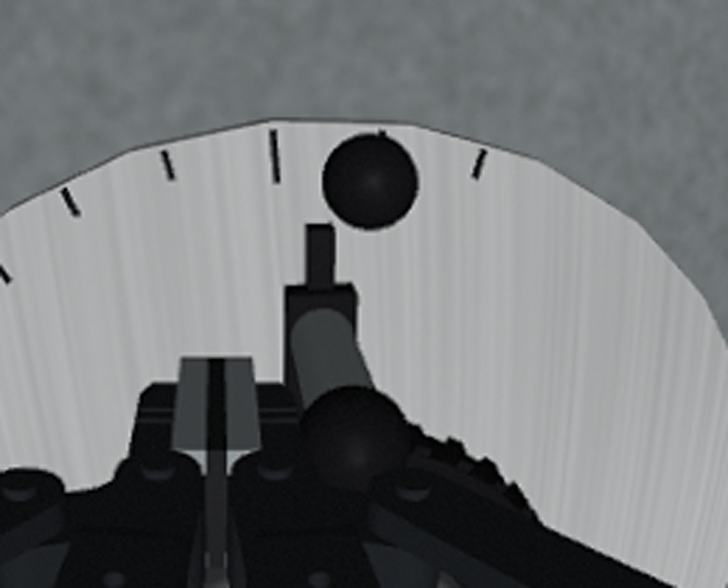

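```bash
python3 - <<'E'
from h import *
c=imaging.capture("wrist")
for p,z in (((180+320/2.8,100+228/2.8),52),((180+370/2.8,100+181/2.8),62)):
    X=wonz(c,p,z)[:2];d=X-A;print(X,np.hypot(*d),np.degrees(np.arctan2(d[1],d[0])))
o=tool(101)
for p in (100,99,98,97,96): print(p,np.round(tool(p)-o,1))
E
```

```text
[570.92938159 144.18386445] 119.64821057633333 102.34015063063714
[576.98426072 158.46204769] 132.60598339906016 98.46301032915393
100 [1.6 0.7]
99 [3.1 1.4]
98 [4.7 2.1]
97 [6.3 2.8]
96 [7.9 3.4]
```

Emit:
send_rows([
  {"angular":[0,0,-1],"xyz":[0.0015,0.0007,0],"grip":0},
  {"angular":[0,0,-2],"xyz":[0.003,0.0014,0],"grip":0},
  {"angular":[0,0,-3],"xyz":[0.0045,0.002,0],"grip":0},
  {"angular":[0,0,-3.7],"xyz":[0.006,0.0026,0],"grip":0},
  {"angular":[0,0,-3.7],"xyz":[0.006,0.0026,0],"grip":0},
])

```text
clock: 7.6
ee_pos: [559.4, 117.7, 84.3]
orientation: [0.657, 0.754, 0.0, 0.0]
ft_force: [-1.6, 0.7, -1.5]
gripper_width: -0.0
grip_force: 0.6
```

```bash
python3 - <<'E'
from h import *
c=imaging.capture("wrist");x=c["pixels"][100:310,180:440];cv2.imwrite("pics/w5.png",cv2.resize(x,None,fx=2.8,fy=2.8,interpolation=cv2.INTER_CUBIC))
E
```

```text
(no output)
```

View pics/w5.png

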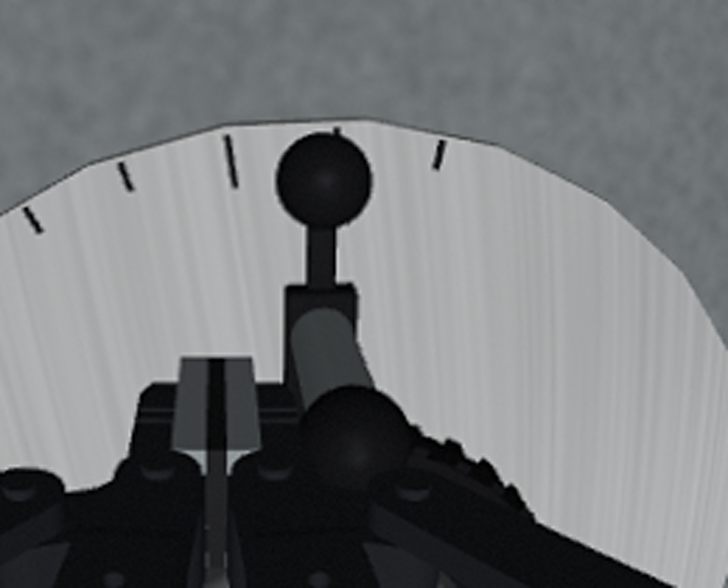

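Emit:
send_rows([
  {"angular":[0,0,0],"xyz":[-0.006,-0.001,0],"grip":0},
  {"angular":[0,0,0],"xyz":[-0.014,-0.002,0],"grip":0},
  {"angular":[0,0,0],"xyz":[-0.02,-0.003,0],"grip":0},
  {"angular":[0,0,0],"xyz":[-0.02,-0.003,0.03],"grip":0},
  {"angular":[0,0,0],"xyz":[-0.02,-0.003,0.06],"grip":0},
])

```text
clock: 8.15
ee_pos: [537.5, 114.4, 144.2]
orientation: [0.657, 0.754, -0.001, -0.001]
ft_force: [0.8, 0.2, -0.6]
gripper_width: -0.2
grip_force: 0.0
```

Emit:
send_rows([
  {"angular":[0,0,0],"xyz":[0.015,-0.022,0],"grip":0},
  {"angular":[0,0,0],"xyz":[0.03,-0.045,0],"grip":0},
  {"angular":[0,0,0],"xyz":[0.045,-0.067,0],"grip":0},
  {"angular":[0,0,0],"xyz":[0.057,-0.087,0],"grip":0},
  {"angular":[0,0,0],"xyz":[0.057,-0.087,-0.01],"grip":0},
])

```text
clock: 8.65
ee_pos: [598.5, 25.0, 135.6]
orientation: [0.658, 0.753, 0.001, 0.002]
ft_force: [0.2, 0.3, 0.2]
gripper_width: -0.4
grip_force: 0.0
```

```bash
python3 - <<'E'
from h import *
s=status.get_obs();print(s["ee_pos"],s["ft_force"])
c=imaging.capture("wrist")
a=c["pixels"];cv2.imwrite("pics/w6.png",a)
print(wproj(c,[596.5,27.5,106]),wproj(c,s["ee_pos"]))
E
```

```text
[598.52543811  25.02057996 135.57201852] [0.24443106 0.32715933 0.24501733]
[253.53793363 216.82663229] [256.31576593 242.27054986]
```

View pics/w6.png

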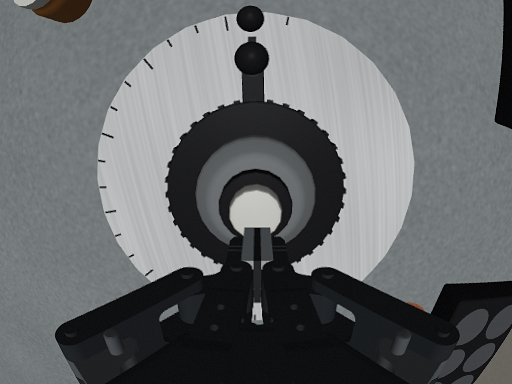

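Emit:
send_rows([
  {"angular":[0,0,0],"xyz":[-0.002,0.003,-0.01],"grip":0},
  {"angular":[0,0,0],"xyz":[-0.002,0.003,-0.02],"grip":0},
  {"angular":[0,0,0],"xyz":[-0.002,0.003,-0.027],"grip":0},
  {"angular":[0,0,0],"xyz":[-0.002,0.003,-0.032],"grip":0},
  {"angular":[0,0,0],"xyz":[-0.002,0.003,-0.036],"grip":0},
])

```text
clock: 9.2
ee_pos: [593.2, 31.5, 98.1]
orientation: [0.657, 0.754, -0.0, -0.001]
ft_force: [-3.5, 1.8, 5.4]
gripper_width: -0.2
grip_force: 2.9
```

Emit:
send_rows([
  {"angular":[0,0,0],"xyz":[0,0,-0.001],"grip":0},
  {"angular":[0,0,0],"xyz":[0,0,-0.002],"grip":0},
  {"angular":[0,0,0],"xyz":[0,0,-0.003],"grip":0},
  {"angular":[0,0,0],"xyz":[0,0,-0.003],"grip":0},
  {"angular":[0,0,0],"xyz":[0,0,-0.003],"grip":0},
])

```text
clock: 9.7
ee_pos: [593.4, 31.5, 97.9]
orientation: [0.657, 0.754, 0.0, -0.0]
ft_force: [-8.9, 2.7, 17.9]
gripper_width: -0.0
grip_force: 9.0
```

Emit:
send_rows([
  {"angular":[0,0,0],"xyz":[0,0,0.015],"grip":0},
  {"angular":[0,0,0],"xyz":[0,0,0.04],"grip":0},
  {"angular":[0,0,0],"xyz":[0,0,0.07],"grip":0},
  {"angular":[0,0,0],"xyz":[0,0,0.11],"grip":0},
  {"angular":[0,0,0],"xyz":[0,0,0.14],"grip":0},
])

```text
clock: 10.2
ee_pos: [594.9, 30.6, 237.7]
orientation: [0.657, 0.754, 0.001, 0.001]
ft_force: [0.7, 0.0, -0.2]
gripper_width: 0.1
grip_force: 0.0
```

Emit:
send_rows([
  {"angular":[0,0,0],"xyz":[-0.03,-0.03,0],"grip":0},
  {"angular":[0,0,0],"xyz":[-0.06,-0.06,0],"grip":0},
  {"angular":[0,0,0],"xyz":[-0.09,-0.09,0],"grip":0},
  {"angular":[0,0,0],"xyz":[-0.1,-0.1,0],"grip":0},
  {"angular":[0,0,0],"xyz":[-0.1,-0.1,0],"grip":0},
])

```text
clock: 10.7
ee_pos: [493.5, -70.5, 235.7]
orientation: [0.658, 0.753, 0.0, 0.001]
ft_force: [-0.0, 0.2, -1.0]
gripper_width: -0.0
grip_force: 0.0
```

```bash
python3 - <<'E'
from h import *
c=imaging.capture("top")
cv2.imwrite("pics/t7.png",cv2.resize(c["pixels"][60:260,120:320],None,fx=3,fy=3,interpolation=cv2.INTER_CUBIC))
s=status.get_obs();print(s["ee_pos"],s["ft_force"],s["clock"])
E
```

```text
[494.49151323 -69.84746985 235.69925904] [-0.31169873 -0.24235655 -0.04260029] 10.75
```

View pics/t7.png

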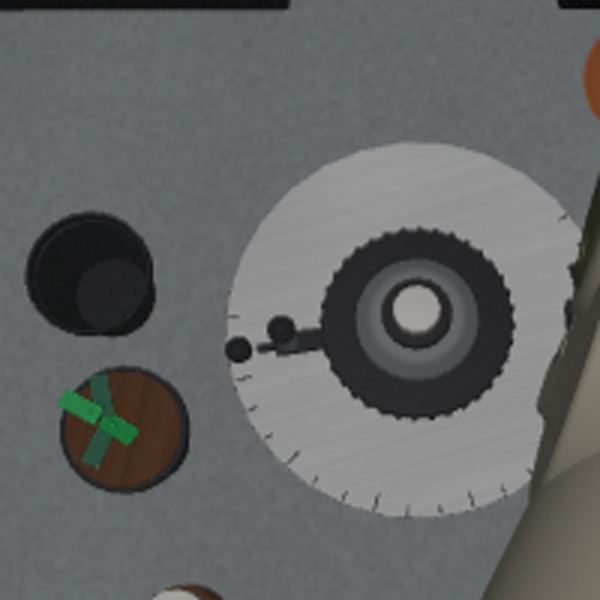

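The picture shows the pointer (268,348) lined up with the ball peg (238,349). The pots are standing where they were, the plunger is up and the arm is clear.

```bash
python3 -c "
from plant import manip
print(manip.job_done())"
```

```text
the job is handed in; nothing more can be done
None
```

I turned the ring until its pointer lined up with the ball-headed peg, then pressed the plunger fully down and let it come back up. The arm finished clear, and I handed the job in at about 11 s; no verdict came back.

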